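# Rock a jammed press plunger out of its fruit-bar mould

### The job

The plunger of the fruit-bar press is jammed in its mould, nipped by the stiff liner plates on both sides of its neck. Rock its cross-bar handle firmly to one side and then to the other until both plates have been pushed back, draw the plunger straight up out of the mould, and set it down gently, upright on its foot, in the small empty tray for washing. Do not drop the plunger, and do not knock over or shove the jar of fruit beside it.

Things in the scene. Friction and masses are not known exactly. Their poses are not given: they have to be found in the camera images.
- plunger_bar (a point): centre of the plunger's cross-bar, the part to grip: a horizontal round bar of white plastic, 24 mm in diameter and 64 mm long, on top of the plunger's upright steel rod (14 mm thick, 54 mm of it free under the bar). z points up the plunger, y along the bar, x is the way the plunger can rock. The bar's centre is 130 mm above the underside of the foot. The plunger is 142 mm tall and weighs about 0.45 kg, mostly in the foot
- plunger_foot (a point): centre of the underside of the plunger's steel foot (axes as plunger_bar). The foot is 34 mm (x) by 56 mm (y) and 12 mm high, its sides rounded, its sole 26 by 56 mm flat, so that it stands by itself; above it is a white neck 22 mm (x) by 36 mm (y) up to 64 mm above the sole
- mould: aluminium mould block bolted to the table, 120 mm (x) by 100 mm (y) by 60 mm high, origin at the centre of its underside, z up. The plunger stands in a well in its middle, bar along the mould's y. Two steel liner plates in the top of the well, on the +x and -x side of the neck, overhang the foot: a straight pull lifts the plunger about 10 mm and is then blocked
- well (a point): centre of the floor of the mould's well (38 by 60 mm), 10 mm above the table. Tipping the plunger about its foot towards the mould's +x or -x pushes that side's plate back; this takes about 10 N at the bar, the plate stays where it is pushed and is at its stop when the bar has moved some 30 mm sideways from upright, nearly level. With both back the plunger lifts out: the sole clears the mould 50 mm up
- plate_a (a joint): slide of the liner plate on the mould's +x side, m: 0 tight against the neck, 0.009 fully pushed back; it starts between 0 and 0.001. With both plates at 0.0075 or more the foot passes freely
- plate_b (a joint): the same for the liner plate on the mould's -x side
- small_tray: the small empty aluminium tray, 200 mm (x) by 160 mm (y), walls 3 mm thick and 30 mm high, fixed, origin at the centre of its underside; its floor is 3 mm above the table. The larger tray at the far side of the table holds pressed bars and is not meant
- jar: closed jar of dried fruit with a steel lid, 60 mm in diameter and 85 mm high, standing loose between the mould and the small tray; origin at the centre of its underside

How it is judged:
On the way, in this order (a step that is already met when the one before it is completed fails the run):
1. the plunger has been rocked to one side: one liner plate is pushed back (value of joint any of plate_a, plate_b above 0.0035 m), for 0.1 s.
2. it has been rocked to the other side too: both liner plates are pushed back (value of joint each of plate_a, plate_b above 0.0035 m), for 0.1 s.
3. the plunger is drawn up out of the mould (height (world z) of plunger_foot above 0.058 m), for 0.1 s.
At the end, for the whole second after the job is handed in: the plunger stands upright (within 0.1 rad) and still with its foot on the floor of the small tray (sole less than 8 mm above the tray's underside, inside its walls), and the jar stands upright (x of plunger_foot in the frame of small_tray between -0.085 and 0.085 m and y of plunger_foot in the frame of small_tray between -0.065 and 0.065 m and z of plunger_foot in the frame of small_tray below 0.008 m and angle between plunger_foot's own z axis and vertical below 0.1 rad and linear speed of plunger below 0.02 m/s and angle between jar's own z axis and vertical below 0.2 rad); the robot touches nothing.
It fails at once if the plunger is dropped (moves faster than 0.45 m/s while no finger touches it) (contact force between the fingers and plunger below 0.05 N and linear speed of plunger above 0.45 m/s).
It fails at once if the jar is knocked over (tilted more than 0.5 rad) or shoved more than 40 mm (angle between jar's own z axis and vertical above 0.5 rad or distance of jar from where it was at the start of the episode above 0.04 m).
It also fails if it takes over 54 s, if anything falls off the work surface, if the arm or the gripper's body presses on something with over 40 N, if the wrist force passes 120 N, or if a joint passes its speed limit or range.

### The arm

A 6-joint arm with a two-finger parallel gripper is mounted at the origin on the work surface. World frame = base frame: x ahead of the robot, y to its left, z up, the work surface at z = 0. Lengths are in m, angles in rad, forces in N, time in s.
With the tool pointing down it reaches from about 0.275 to 0.825 m from the base axis. Payload 4.9 kg.
Tool frame: the origin (TCP) lies where the fingers leave the gripper's body, on its centre line; the fingertips stand 73 mm ahead of it and the grasp point (between the pads) lies 54 mm ahead of it; z points along the fingers, x is the direction in which the jaws open and shut, and the axes are right-handed (so a half turn about z gives the same grasp; the last joint's range is limited). The gripper opens to 85 mm and grips with 20 to 120 N. Pads are 22 mm wide; open, the fingers measure 114 mm over their backs; the gripper's body (76 mm by 85 mm) begins 54 mm behind the grasp point. The pads swing forward as they close: fully open they stand 13 mm farther back than shut.
Start: joints at [-0.134, 0.326, -0.193, 1.052, 0, 1.437], TCP at [0.55, 0, 0.304] pointing down, gripper open.
Joint ranges: [-2.65, 2.65], [-0.97, 1.79], [-1.3, 1.35], [-1.93, 2.1], [-1.47, 1.37], [-3.14, 3.14]. Speed limits (rad/s): [2.57, 2.57, 3.14, 3.14, 3.14, 3.14].

### API

Orientations are given as a unit quaternion [w, x, y, z].
In Python, from cell import * gives the robot as it stands. The module is installed in compiled form; this text tells all that it offers.
- The arm moves only by the tool servo_tool, never from a script. Its argument "commands" is a list of rows, each a list of 6 numbers: the shift along the tool's x, y, z in m, then the turn, a rotation vector about the tool's x, y, z in degrees. A call has 1 to 12 rows; each row shifts and turns the pose as measured when the row begins, along the tool's axes as they then stand; what a row does not reach is not made up. A row lasts 1/12 s, in which the tool goes at most 41.7 mm and 7.16 degrees, less where a joint would pass 70% of its speed; a pose out of reach is approached as far as the arm can. A call is refused whole if a number of a shift passes 0.0417 or a number of a turn 7.16, either way. A call with a gripper value outside its range is refused whole. "hand" is the opening in per cent of the stroke, from 0 (shut) to 100 (fully open), set as the call begins (left out, the last holds). The fingers move at their own pace and stop on an object; the grip force is fixed at half the most. Time passes only in rows, so rows that do not move let the fingers close. It gives the time, the measured TCP pose, the force and the opening at its end, in the units of the state.
- get_obs(): the state, without advancing time (a new reading comes with each control period).
- capture(name): name is "scene" or "side" or "wrist"; returns (picture, depth): 384x512x3 uint8, red, green, blue; 384x512 float32, m along the optical axis (not along the pixel's ray), 0 where there is no reading.
- camera_info(name): a dict with "K" (3x3 intrinsics, pixels), "T" (4x4, takes a point from camera to world coordinates). Camera axes: x right, y up, looking along -z (the intrinsics and any distortion apply to the point x, -y, -z); pixel columns grow to the right and rows downward; lengths in m; the calibration is good to about 2 mm. A picture is of the moment at which its call begins: read the wrist's pose just before it. camera_info takes no time and is no camera call; for the wrist camera it gives the pose at the moment of the call.
- close_job(): hands the job in, once; it reports no verdict.
The state is a dict: "time": time; "joints": joint angles; "joint_velocities": joint speeds; "effort": joint torques, N m; "eef_pos": TCP position; "eef_rot": TCP orientation; "contact_force": force on the tool from outside, world axes, zero at the start; "moment": the same for the moment, N m; "opening": finger opening in m.
Only numpy, scipy, OpenCV 4.12 (cv2) and the standard library are available. Lean on these libraries where they do the work, as an engineer would, in place of code of your own. Each camera call takes 0.05 s, during which the arm holds its last target. There are 200 camera calls.

## Working session

There is one attempt and no reset: what is moved stays moved. The work goes in short steps, Python scripts to look and compute and a tool call to move; the robot and the scene stay as the last step left them, time stands still between calls to the robot, and variables do not carry over. Pictures are saved under pics/ and viewed, about 8 in all and at most 12, crops included, and the job is handed in when it is done.

Besides the shell and the picture viewer there is one more tool, called after ">>>" by a JSON object that holds its "op" and its "data", one argument or row to a line. servo_tool: Moves the arm, as the interface text tells. Its arguments: {"type":"object","properties":{"commands":{"type":"array","items":{"type":"array","items":{"type":"number"}}},"hand":{"type":"number"}},"required":["commands"]}

```bash
mkdir -p pics; cat > h.py <<'E'
import numpy as np, cv2
from cell import *
def pts(d,info):
    K,T=np.array(info["K"]),np.array(info["T"]); v,u=np.indices(d.shape)
    p=np.stack([(u-K[0,2])/K[0,0]*d,-(v-K[1,2])/K[1,1]*d,-d],-1)
    return p@T[:3,:3].T+T[:3,3]
E
python3 - <<'E'
from h import *
o=get_obs();print(o)
ims=[]
for n in("scene","side"):
    i=camera_info(n);p,d=capture(n);np.savez(n,p=p,d=d,w=pts(d,i));print(n,i)
    cv2.imwrite(f"pics/{n}0.png",p[:,:,::-1])
E
```

```text
{'time': 0.0, 'joints': array([-1.34195183e-01,  3.26938104e-01, -1.93589590e-01,  1.05197925e+00,
        1.82669042e-05,  1.43659875e+00]), 'joint_velocities': array([-0.00096905, -0.00013969,  0.00043925, -0.00128585, -0.00118112,
       -0.00048579]), 'effort': array([-1.24197268e-03, -4.43398941e+01,  2.62443137e+01,  1.56443648e-02,
       -1.97191571e-04, -6.55614656e-06]), 'eef_pos': array([5.49547949e-01, 7.93890736e-05, 3.03102696e-01]), 'eef_rot': array([-1.23486697e-04,  9.99999634e-01,  1.18997230e-06, -8.46398444e-04]), 'contact_force': array([-0.30120232,  0.21476858,  1.32171613]), 'moment': array([ 0.02942123, -0.00604383, -0.03702819]), 'opening': 0.08537805554481943}
scene {'K': array([[399.10583808,   0.        , 264.8190682 ],
       [  0.        , 399.10583808, 195.34449102],
       [  0.        ,   0.        ,   1.        ]]), 'T': array([[-0.07812862, -0.76497035,  0.63930922,  1.25078368],
       [ 0.9968016 , -0.07075191,  0.03715826,  0.02299613],
       [ 0.01680738,  0.64016758,  0.76805142,  0.93763855],
       [ 0.        ,  0.        ,  0.        ,  1.        ]])}
side {'K': array([[470.27592965,   0.        , 253.79821774],
       [  0.        , 470.27592965, 191.75245821],
       [  0.        ,   0.        ,   1.        ]]), 'T': array([[-0.98796856,  0.1100153 , -0.10869567,  0.433876  ],
       [-0.15456763, -0.72600268,  0.67009622,  0.79473479],
       [-0.00519251,  0.67883484,  0.73427263,  0.96616861],
       [ 0.        ,  0.        ,  0.        ,  1.        ]])}
```

View pics/scene0.png

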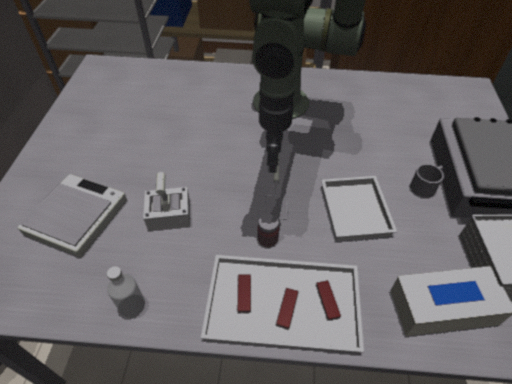

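View pics/side0.png

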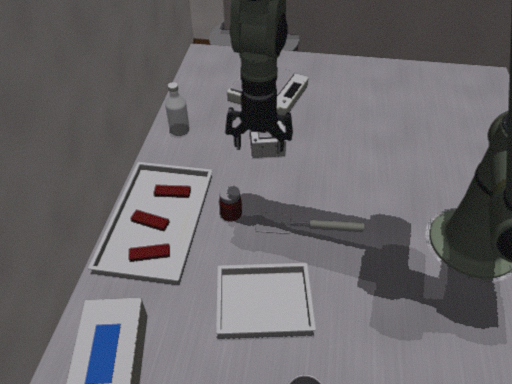

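The scene view shows the mould at about (166,207) with the bar top at about (161,180), the jar at (268,228) and the small tray at (357,208). Next I measure them from depth.

```bash
python3 - <<'E'
from h import *
z=np.load("scene.npz");p,w=z["p"],z["w"]
def show(n,m):
    q=w[m];r=cv2.minAreaRect(q[:,:2].astype(np.float32)*1000);print(n,len(q),"minrect mm",r,"med",np.median(q,0).round(4),"z",np.percentile(q[:,2],[5,50,95]).round(4))
def box(u0,u1,v0,v1):
    m=np.zeros(p.shape[:2],bool);m[v0:v1,u0:u1]=1;return m
Z=w[...,2]
B=box(135,200,160,235)
show("mould top",B&(Z>.052)&(Z<.066))
show("bar",B&(Z>.118)&(Z<.17))
show("jar top",box(250,290,200,255)&(Z>.078)&(Z<.095))
T=box(312,400,168,245)
show("tray rim",T&(Z>.02)&(Z<.04))
show("tray all",T&(Z>.0)&(Z<.04))
show("table",box(60,100,120,160))
c=p[150:250,120:300]
cv2.imwrite("pics/crop1.png",cv2.resize(c[:,:,::-1],None,fx=4.4,fy=4.4,interpolation=cv2.INTER_CUBIC))
# side view
z=np.load("side.npz");w=z["w"];Z=w[...,2]
T=box(205,325,250,345);show("S tray rim",T&(Z>.02)&(Z<.04))
show("S jar top",box(212,250,175,225)&(Z>.078)&(Z<.095))
show("S mould",box(225,300,85,165)&(Z>.052)&(Z<.066))
show("S table",box(320,360,120,160))
E
```

```text
mould top 999 minrect mm ((569.5694580078125, -296.8545227050781), (105.33979797363281, 120.38111114501953), 13.154468536376953) med [ 0.5793 -0.2897  0.058 ] z [0.0545 0.058  0.0615]
bar 193 minrect mm ((570.57861328125, -295.9906005859375), (66.63390350341797, 21.828630447387695), 12.965639114379883) med [ 0.5769 -0.2935  0.147 ] z [0.134  0.147  0.1512]
jar top 262 minrect mm ((627.6060791015625, -3.4103431701660156), (51.83123779296875, 51.143592834472656), 29.43507957458496) med [ 0.629  -0.0036  0.083 ] z [0.0803 0.083  0.0853]
tray rim 805 minrect mm ((501.8682556152344, 249.25088500976562), (216.1748046875, 173.49465942382812), 10.905722618103027) med [0.5061 0.2566 0.0275] z [0.0218 0.0275 0.0305]
tray all 3263 minrect mm ((474.63330078125, 262.8563232421875), (312.6521301269531, 282.4800720214844), 0.12633661925792694) med [0.4964 0.2543 0.0028] z [0.0002 0.0028 0.0291]
table 1600 minrect mm ((725.7257690429688, -394.3359375), (1332.144775390625, 157.47100830078125), 31.737171173095703) med [ 0.2788 -0.675  -0.0024] z [-0.0057 -0.0024  0.0009]
S tray rim 1455 minrect mm ((501.76580810546875, 251.03407287597656), (212.59722900390625, 175.51004028320312), 10.682086944580078) med [0.501  0.2537 0.0286] z [0.023  0.0286 0.0318]
S jar top 269 minrect mm ((626.2394409179688, 1.5373115539550781), (51.12335205078125, 52.38939666748047), 38.02535629272461) med [0.627  0.0025 0.084 ] z [0.0803 0.084  0.0867]
S mould 294 minrect mm ((602.5403442382812, -378.882568359375), (105.99115753173828, 315.492919921875), 19.998767852783203) med [ 0.574  -0.2522  0.0586] z [0.0533 0.0586 0.0622]
S table 1600 minrect mm ((358.5881042480469, 170.7086181640625), (1250.42431640625, 129.4140167236328), 89.0294418334961) med [ 0.3474 -0.3467 -0.0006] z [-0.004  -0.0006  0.0027]
```

View pics/crop1.png

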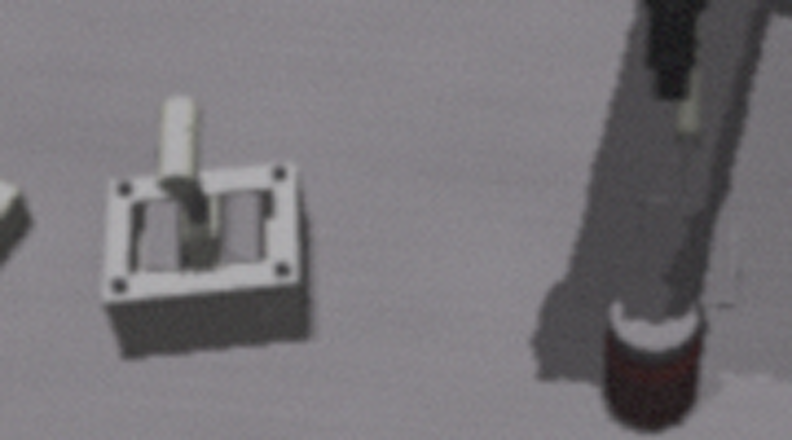

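The crop shows the bar along world x, turned about 13°, and the mould's rocking axis nearly along world y. The jar stands well clear. I turn the tool 103° in yaw and move over the bar.

>>> {"op": "servo_tool", "data": {
  "commands": [
    [0, 0, 0, 0, 0, -7],
    [0, 0, 0, 0, 0, -7],
    [0, 0, 0, 0, 0, -7],
    [0, 0, 0, 0, 0, -7],
    [0, 0, 0, 0, 0, -7],
    [0, 0, 0, 0, 0, -7],
    [0, 0, 0, 0, 0, -7],
    [0, 0, 0, 0, 0, -7],
    [0, 0, 0, 0, 0, -7],
    [0, 0, 0, 0, 0, -7],
    [0, 0, 0, 0, 0, -7],
    [0, 0, 0, 0, 0, -7]
  ],
  "hand": 100
}}

```text
time: 1.1
eef_pos: [0.546, 0.0006, 0.2973]
eef_rot: [-0.006, 0.731, 0.683, -0.005]
contact_force: [0.6, -0.7, 0.0]
opening: 0.0855
```

```bash
cat > go.py <<'E'
import sys
from h import *
from scipy.spatial.transform import Rotation as R
def st():
    o=get_obs();q=o["eef_rot"];r=R.from_quat([q[1],q[2],q[3],q[0]])
    return o,r
def togo(goal,yaw=103,pitch=0):
    # goal: wanted TCP; yaw of tool x; pitch: tilt about tool y (deg)
    o,r=st()
    a=np.radians(yaw);x=np.array([np.cos(a),np.sin(a),0]);z=np.array([0,0,-1.]);t=R.from_matrix(np.stack([x,np.cross(z,x),z],1))*R.from_euler("y",pitch,degrees=True)
    print("t",round(o["time"],2),"pos",o["eef_pos"].round(4),"F",o["contact_force"].round(1),"M",o["moment"].round(2),"open",round(o["opening"],4),"j",o["joints"].round(2))
    print("shift tool mm",(r.inv().apply(np.array(goal)-o["eef_pos"])*1000).round(1),"turn deg",(r.inv()*t).as_rotvec(degrees=True).round(2))
if __name__=="__main__": togo([float(v) for v in sys.argv[1:4]],*[float(v) for v in sys.argv[4:]])
E
python3 go.py .5705 -.296 .304
```

```text
t 1.1 pos [0.546  0.0006 0.2973] F [ 0.6 -0.7  0. ] M [ 0.05 -0.06  0.02] open 0.0855 j [-0.13  0.33 -0.2   1.05  0.   -0.07]
shift tool mm [-294.2   44.6   -7.7] turn deg [ -0.8   -0.18 -16.92]
```

>>> {"op": "servo_tool", "data": {
  "commands": [
    [0, 0, -0.003, 0, 0, -6],
    [0, 0, -0.003, 0, 0, -6],
    [0, 0, -0.002, 0, 0, -5],
    [-0.03, -0.0045, 0, 0, 0, 0],
    [-0.03, -0.0045, 0, 0, 0, 0],
    [-0.03, -0.0045, 0, 0, 0, 0],
    [-0.03, -0.0045, 0, 0, 0, 0],
    [-0.03, -0.0045, 0, 0, 0, 0],
    [-0.03, -0.0045, 0, 0, 0, 0],
    [-0.03, -0.0045, 0, 0, 0, 0],
    [-0.03, -0.0045, 0, 0, 0, 0],
    [-0.03, -0.0045, 0, 0, 0, 0]
  ]
}}

```text
time: 2.1
eef_pos: [0.5721, -0.2747, 0.2981]
eef_rot: [-0.013, 0.609, 0.793, -0.005]
contact_force: [1.0, 0.1, 0.5]
opening: 0.0853
```

```bash
python3 go.py .5705 -.296 .304; python3 - <<'E'
from h import *
i=camera_info("wrist");p,d=capture("wrist");w=pts(d,i);np.savez("wrist",p=p,d=d,w=w)
m=(w[...,2]>.135)&(w[...,2]<.165);q=w[m];print(len(q),cv2.minAreaRect(q[:,:2].astype(np.float32)*1000),np.percentile(q[:,2],[5,50,95]))
m=(w[...,2]>.053)&(w[...,2]<.067);q=w[m];print(len(q),cv2.minAreaRect(q[:,:2].astype(np.float32)*1000))
cv2.imwrite("pics/w1.png",p[:,:,::-1])
E
```

```text
t 2.1 pos [ 0.5721 -0.2747  0.2981] F [1.  0.1 0.5] M [-0.04 -0.02  0.02] open 0.0853 j [-0.56  0.51  0.07  1.16 -0.01 -0.82]
shift tool mm [-20.1  -7.2  -6.1] turn deg [-1.3  -0.81  1.98]
1983 ((567.104736328125, -296.0583801269531), (64.3221664428711, 23.91729736328125), 14.177633285522461) [0.14356346 0.15096777 0.15304504]
6825 ((648.4508666992188, -161.4124298095703), (310.9023742675781, 364.7096862792969), 9.275642395019531)
```

View pics/w1.png

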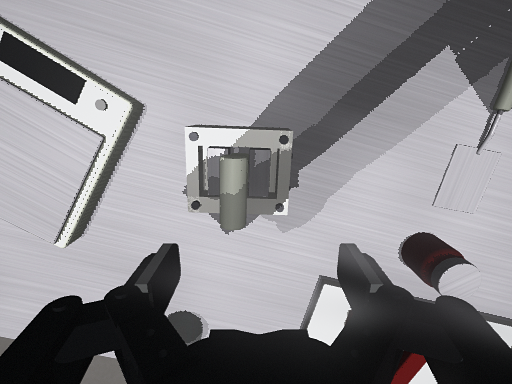

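The wrist view shows the bar at about (233,190), between the open jaws, and its size fits 64 by 24 mm. Bar centre is about (0.568, -0.296) with a yaw of 103.5°. I align and descend.

>>> {"op": "servo_tool", "data": {
  "commands": [
    [-0.008, -0.004, 0, -0.7, -0.4, 0.8],
    [-0.008, -0.004, 0, -0.6, -0.4, 0.7],
    [-0.004, -0.001, 0, 0, 0, 0],
    [0, 0, 0.015, 0, 0, 0],
    [0, 0, 0.015, 0, 0, 0],
    [0, 0, 0.015, 0, 0, 0],
    [0, 0, 0.01, 0, 0, 0],
    [0, 0, 0, 0, 0, 0]
  ]
}}

```text
time: 2.82
eef_pos: [0.5665, -0.3035, 0.24]
eef_rot: [0.002, 0.623, 0.782, -0.001]
contact_force: [-0.6, -0.2, -0.8]
opening: 0.0858
```

```bash
python3 go.py .568 -.296 .194 103.5
```

```text
t 2.82 pos [ 0.5665 -0.3035  0.24  ] F [-0.6 -0.2 -0.8] M [ 0.03  0.08 -0.02] open 0.0858 j [-0.61  0.54 -0.03  1.   -0.   -0.83]
shift tool mm [ 7.1  3.1 45.9] turn deg [ 0.09  0.24 -0.53]
```

>>> {"op": "servo_tool", "data": {
  "commands": [
    [0.003, 0.0015, 0.01, 0, 0, 0],
    [0.003, 0.0015, 0.01, 0, 0.2, -0.4],
    [0, 0, 0.01, 0, 0, 0],
    [0, 0, 0.01, 0, 0, 0],
    [0, 0, 0.005, 0, 0, 0],
    [0, 0, 0, 0, 0, 0]
  ]
}}

```text
time: 3.32
eef_pos: [0.5692, -0.2945, 0.1923]
eef_rot: [0.001, 0.619, 0.786, 0.001]
contact_force: [-0.7, -0.0, -0.1]
opening: 0.0855
```

```bash
python3 go.py .568 -.296 .193 103.5;python3 - <<'E'
from h import *
i=camera_info("wrist");p,d=capture("wrist");w=pts(d,i)
m=(w[...,2]>.135)&(w[...,2]<.158)&(abs(w[...,0]-.57)<.05)&(abs(w[...,1]+.296)<.035);q=w[m];print(len(q),cv2.minAreaRect(q[:,:2].astype(np.float32)*1000),np.percentile(q[:,2],[5,50,95]))
cv2.imwrite("pics/w2.png",p[:,:,::-1])
E
```

```text
t 3.32 pos [ 0.5692 -0.2945  0.1923] F [-0.7 -0.  -0.1] M [0.02 0.02 0.01] open 0.0855 j [-0.59  0.58 -0.09  0.9   0.   -0.83]
shift tool mm [-1.2 -1.5 -0.7] turn deg [0.17 0.07 0.08]
5746 ((567.0112915039062, -296.6541748046875), (64.56267547607422, 24.104324340820312), 13.080578804016113) [0.14209501 0.15094677 0.15294514]
```

>>> {"op": "servo_tool", "data": {
  "commands": [
    [-0.002, -0.002, 0, 0, 0, 0],
    [0, 0, 0, 0, 0, 0]
  ]
}}

```text
time: 3.53
eef_pos: [0.5679, -0.2973, 0.1929]
eef_rot: [0.002, 0.619, 0.786, 0.001]
contact_force: [0.4, -0.5, 0.7]
opening: 0.0857
```

>>> {"op": "servo_tool", "data": {
  "commands": [
    [0, 0, 0, 0, 0, 0],
    [0, 0, 0, 0, 0, 0],
    [0, 0, 0, 0, 0, 0],
    [0, 0, 0, 0, 0, 0],
    [0, 0, 0, 0, 0, 0],
    [0, 0, 0, 0, 0, 0],
    [0, 0, 0, 0, 0, 0],
    [0, 0, 0, 0, 0, 0],
    [0, 0, 0, 0, 0, 0],
    [0, 0, 0, 0, 0, 0]
  ],
  "hand": 0
}}

```text
time: 4.37
eef_pos: [0.5685, -0.2983, 0.1953]
eef_rot: [0.003, 0.619, 0.785, 0.001]
contact_force: [0.4, 0.8, 1.1]
opening: 0.0223
```

```bash
python3 go.py .568 -.296 .193 103.5
```

```text
t 4.37 pos [ 0.5685 -0.2983  0.1953] F [0.4 0.8 1.1] M [ 0.08  0.07 -0.04] open 0.0223 j [-0.6   0.57 -0.09  0.9   0.   -0.83]
shift tool mm [2.4 0.  2.3] turn deg [0.33 0.23 0.03]
```

Gripped at an opening of 22 mm. I rock towards tool +x, along an arc about the foot.

>>> {"op": "servo_tool", "data": {
  "commands": [
    [0.007, 0, -0.0004, 0, -2.2, 0],
    [0.007, 0, -0.0004, 0, -2.2, 0],
    [0.007, 0, -0.0004, 0, -2.2, 0],
    [0.007, 0, -0.0004, 0, -2.2, 0]
  ]
}}

```text
time: 4.7
eef_pos: [0.5627, -0.2744, 0.195]
eef_rot: [0.067, 0.619, 0.781, -0.049]
contact_force: [0.4, -3.5, -1.8]
opening: 0.0224
```

```bash
cat > tilt.py <<'E'
from go import *
o,r=st();g=o["eef_pos"]+.054*r.as_matrix()[:,2];n=np.array([-.2334,.9724,0])
print("bar rel start mm",((g-[.5685,-.2983,.1413])@n*1000).round(1),"z",g[2].round(4),"tilt",np.degrees(np.arcsin(r.as_matrix()[:,2]@n)).round(1),"F along n",(o["contact_force"]@n).round(1))
E
python3 tilt.py;python3 go.py .568 -.296 .193 103.5
```

```text
bar rel start mm 15.7 z 0.1417 tilt -9.5 F along n -3.5
t 4.7 pos [ 0.5627 -0.2744  0.195 ] F [ 0.4 -3.5 -1.8] M [0.13 0.07 0.07] open 0.0224 j [-0.53  0.49 -0.25  0.71 -0.12 -0.77]
shift tool mm [-21.6   0.1   5.6] turn deg [ 0.38  9.51 -0.28]
```

>>> {"op": "servo_tool", "data": {
  "commands": [
    [0.005, 0, -0.0006, 0, -1.2, 0],
    [0.005, 0, -0.0006, 0, -1.2, 0],
    [0.005, 0, -0.0006, 0, -1.2, 0],
    [0.005, 0, -0.0006, 0, -1.2, 0]
  ]
}}

```text
time: 5.03
eef_pos: [0.5586, -0.2573, 0.1935]
eef_rot: [0.105, 0.617, 0.776, -0.079]
contact_force: [1.6, -4.5, -3.5]
opening: 0.0222
```

```bash
python3 tilt.py;python3 go.py .568 -.296 .193 103.5
```

```text
bar rel start mm 28.1 z 0.1413 tilt -15.1 F along n -4.8
t 5.03 pos [ 0.5586 -0.2573  0.1935] F [ 1.6 -4.5 -3.5] M [-0.31 -0.1   0.14] open 0.0222 j [-0.48  0.45 -0.34  0.6  -0.19 -0.72]
shift tool mm [-38.3   0.3  10.8] turn deg [ 0.35 15.11 -0.42]
```

>>> {"op": "servo_tool", "data": {
  "commands": [
    [0.005, 0, -0.001, 0, -0.5, 0],
    [0.005, 0, -0.001, 0, 0, 0],
    [0.004, 0, -0.001, 0, 0, 0]
  ]
}}

```text
time: 5.28
eef_pos: [0.5566, -0.249, 0.1931]
eef_rot: [0.115, 0.617, 0.773, -0.088]
contact_force: [3.4, -12.2, -10.0]
opening: 0.0221
```

```bash
python3 tilt.py;python3 - <<'E'
from h import *
p,d=capture("scene")
cv2.imwrite("pics/s2.png",cv2.resize(p[130:250,100:280,::-1],None,fx=4.4,fy=4.4,interpolation=cv2.INTER_CUBIC))
E
```

```text
bar rel start mm 35.2 z 0.1414 tilt -16.7 F along n -12.7
```

View pics/s2.png

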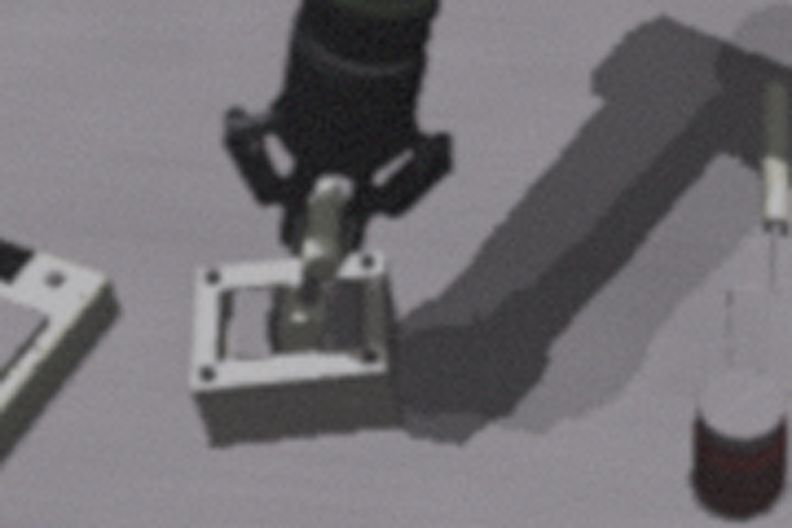

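The picture shows the plunger leaning right, at about (310,270), with the plate pushed to the mould's right side. Force is rising at 35 mm, so it is at the stop. I rock it back through upright.

>>> {"op": "servo_tool", "data": {
  "commands": [
    [-0.007, 0, 0.0006, 0, 2.2, 0],
    [-0.007, 0, 0.0006, 0, 2.2, 0],
    [-0.007, 0, 0.0006, 0, 2.2, 0],
    [-0.007, 0, 0.0006, 0, 2.2, 0],
    [-0.007, 0, 0.0006, 0, 2.2, 0],
    [-0.007, 0, 0.0006, 0, 2.2, 0]
  ]
}}

```text
time: 5.83
eef_pos: [0.5652, -0.2883, 0.196]
eef_rot: [0.02, 0.622, 0.783, -0.014]
contact_force: [0.6, -1.4, -3.0]
opening: 0.0221
```

```bash
python3 tilt.py;python3 go.py .568 -.296 .193 103.5
```

```text
bar rel start mm 7.8 z 0.142 tilt -2.8 F along n -1.5
t 5.83 pos [ 0.5652 -0.2883  0.196 ] F [ 0.6 -1.4 -3. ] M [-0.14 -0.07  0.02] open 0.0221 j [-0.58  0.54 -0.14  0.85 -0.03 -0.81]
shift tool mm [-8.   1.   3.4] turn deg [ 0.2   2.82 -0.43]
```

>>> {"op": "servo_tool", "data": {
  "commands": [
    [-0.0075, 0, 0.0003, 0, 2.2, 0],
    [-0.0075, 0, -0.0003, 0, 2.2, 0],
    [-0.0075, 0, -0.0004, 0, 2.2, 0],
    [-0.0075, 0, -0.0004, 0, 2.2, 0],
    [-0.007, 0, -0.0004, 0, 2, 0],
    [-0.007, 0, -0.0004, 0, 2, 0]
  ]
}}

```text
time: 6.33
eef_pos: [0.5739, -0.3263, 0.1948]
eef_rot: [-0.077, 0.618, 0.78, 0.064]
contact_force: [-0.6, 3.2, 1.6]
opening: 0.0225
```

```bash
python3 tilt.py;python3 go.py .568 -.296 .193 103.5
```

```text
bar rel start mm -17.7 z 0.1419 tilt 11.6 F along n 3.3
t 6.33 pos [ 0.5739 -0.3263  0.1948] F [-0.6  3.2  1.6] M [ 0.04  0.07 -0.07] open 0.0225 j [-0.67  0.71  0.14  1.16  0.13 -0.91]
shift tool mm [29.9  1.2  8. ] turn deg [  0.31 -11.57  -0.29]
```

>>> {"op": "servo_tool", "data": {
  "commands": [
    [-0.005, 0, -0.0006, 0, 1, 0],
    [-0.005, 0, -0.0007, 0, 1, 0],
    [-0.005, 0, -0.0008, 0, 0.8, 0],
    [-0.005, 0, -0.001, 0, 0.5, 0],
    [-0.005, 0, -0.001, 0, 0.3, 0]
  ]
}}

```text
time: 6.75
eef_pos: [0.578, -0.344, 0.1924]
eef_rot: [-0.113, 0.615, 0.775, 0.092]
contact_force: [-1.7, 7.8, 4.8]
opening: 0.0225
```

```bash
python3 tilt.py
```

```text
bar rel start mm -31.0 z 0.1407 tilt 16.8 F along n 8.0
```

>>> {"op": "servo_tool", "data": {
  "commands": [
    [-0.005, 0, -0.0012, 0, 0, 0],
    [-0.004, 0, -0.0012, 0, 0, 0]
  ]
}}

```text
time: 6.92
eef_pos: [0.5788, -0.3472, 0.1919]
eef_rot: [-0.12, 0.614, 0.774, 0.097]
contact_force: [-2.3, 8.1, 3.6]
opening: 0.0224
```

```bash
python3 tilt.py
```

```text
bar rel start mm -33.5 z 0.1405 tilt 17.7 F along n 8.4
```

>>> {"op": "servo_tool", "data": {
  "commands": [
    [-0.004, 0, -0.0012, 0, 0, 0],
    [-0.004, 0, -0.0012, 0, 0, 0],
    [-0.003, 0, -0.001, 0, 0, 0]
  ]
}}

```text
time: 7.17
eef_pos: [0.5795, -0.3494, 0.1913]
eef_rot: [-0.129, 0.613, 0.773, 0.104]
contact_force: [-2.3, 6.6, 1.8]
opening: 0.0222
```

```bash
python3 tilt.py
```

```text
bar rel start mm -34.5 z 0.1403 tilt 19.1 F along n 7.0
```

>>> {"op": "servo_tool", "data": {
  "commands": [
    [0.007, 0, 0.0006, 0, -2.4, 0],
    [0.007, 0, 0.0006, 0, -2.4, 0],
    [0.007, 0, 0.0006, 0, -2.4, 0],
    [0.007, 0, 0.0006, 0, -2.4, 0],
    [0.007, 0, 0.0004, 0, -2.4, 0],
    [0.007, 0, 0.0004, 0, -2.4, 0],
    [0.007, 0, 0.0003, 0, -2.4, 0]
  ]
}}

```text
time: 7.75
eef_pos: [0.5673, -0.3002, 0.1958]
eef_rot: [-0.014, 0.623, 0.782, 0.012]
contact_force: [1.1, 0.8, -3.1]
opening: 0.022
```

```bash
python3 tilt.py; python3 go.py .568 -.2965 .197 103.5;python3 - <<'E'
from h import *
p,d=capture("scene")
cv2.imwrite("pics/s3.png",cv2.resize(p[160:240,120:220,::-1],None,fx=7,fy=7,interpolation=cv2.INTER_CUBIC))
E
```

```text
bar rel start mm 0.4 z 0.1419 tilt 2.1 F along n 0.5
t 7.75 pos [ 0.5673 -0.3002  0.1958] F [ 1.1  0.8 -3.1] M [-0.05 -0.06 -0.03] open 0.022 j [-0.61  0.59 -0.06  0.95  0.03 -0.84]
shift tool mm [ 3.5  1.6 -1.1] turn deg [ 0.09 -2.09 -0.54]
```

View pics/s3.png

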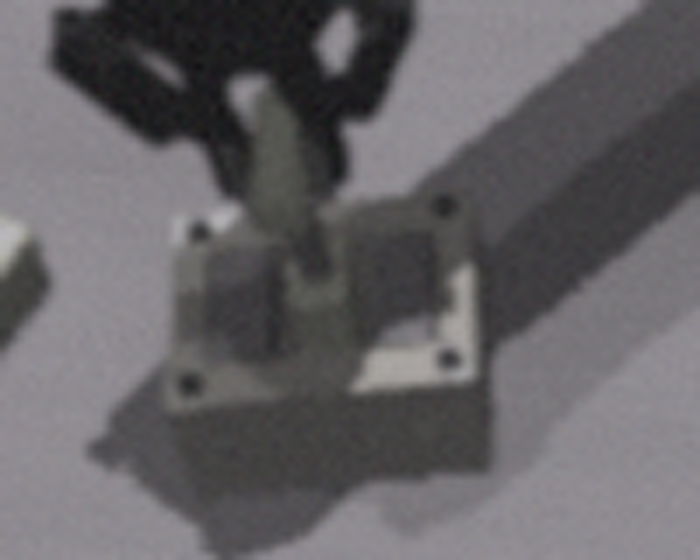

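The plunger is back near upright, at about (310,290) in the crop, with both plates displaced. I level it and lift gently, watching the force.

>>> {"op": "servo_tool", "data": {
  "commands": [
    [0.002, 0, 0, 0, -2, 0],
    [0, 0, -0.004, 0, 0, 0],
    [0, 0, -0.005, 0, 0, 0],
    [0, 0, -0.005, 0, 0, 0],
    [0, 0, -0.005, 0, 0, 0],
    [0, 0, -0.005, 0, 0, 0]
  ]
}}

```text
time: 8.3
eef_pos: [0.5658, -0.2954, 0.2187]
eef_rot: [-0.004, 0.622, 0.783, 0.002]
contact_force: [1.1, 1.0, -4.4]
opening: 0.0223
```

```bash
python3 tilt.py; python3 go.py .568 -.2965 .197 103.5
```

```text
bar rel start mm 3.9 z 0.1647 tilt 0.5 F along n 0.7
t 8.3 pos [ 0.5658 -0.2954  0.2187] F [ 1.1  1.  -4.4] M [ 0.04 -0.3  -0.03] open 0.0223 j [-0.6   0.55 -0.06  0.97  0.   -0.83]
shift tool mm [-1.7  1.9 21.7] turn deg [-0.1  -0.49 -0.36]
```

>>> {"op": "servo_tool", "data": {
  "commands": [
    [0, 0, -0.006, 0, 0, 0],
    [0, 0, -0.006, 0, 0, 0],
    [0, 0, -0.008, 0, 0, 0],
    [0, 0, -0.008, 0, 0, 0],
    [0, 0, -0.01, 0, 0, 0],
    [0, 0, -0.01, 0, 0, 0],
    [0, 0, -0.012, 0, 0, 0],
    [0, 0, -0.012, 0, 0, 0],
    [0, 0, -0.015, 0, 0, 0],
    [0, 0, -0.015, 0, 0, 0],
    [0, 0, -0.01, 0, 0, 0],
    [0, 0, 0, 0, 0, 0]
  ]
}}

```text
time: 9.3
eef_pos: [0.565, -0.2982, 0.3457]
eef_rot: [-0.003, 0.622, 0.783, 0.001]
contact_force: [0.1, -0.2, -2.7]
opening: 0.022
```

```bash
python3 go.py .502 .25 .33 103.5;python3 - <<'E'
from h import *
p,d=capture("scene");i=camera_info("scene");np.savez("lift",p=p,w=pts(d,i))
cv2.imwrite("pics/s4.png",p[:,:,::-1])
E
```

```text
t 9.3 pos [ 0.565  -0.2982  0.3457] F [ 0.1 -0.2 -2.7] M [-0.07 -0.11  0.02] open 0.022 j [-0.6   0.48  0.15  1.24  0.   -0.83]
shift tool mm [548.2  62.2  18.9] turn deg [-0.14 -0.35 -0.48]
```

View pics/s4.png

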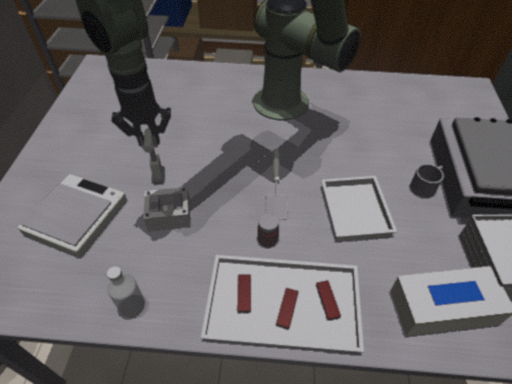

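The plunger is out: its foot shows at about (156,175), above the mould, and the jar is untouched. I carry it to the small tray.

>>> {"op": "servo_tool", "data": {
  "commands": [
    [0.01, 0.001, 0, 0, 0, 0],
    [0.018, 0.002, 0, 0, 0, 0],
    [0.023, 0.0027, 0, 0, 0, 0],
    [0.023, 0.0027, 0, 0, 0, 0],
    [0.023, 0.0027, 0, 0, 0, 0],
    [0.023, 0.0027, 0, 0, 0, 0],
    [0.023, 0.0027, 0, 0, 0, 0],
    [0.023, 0.0027, 0, 0, 0, 0],
    [0.023, 0.0027, 0, 0, 0, 0],
    [0.023, 0.0027, 0, 0, 0, 0],
    [0.023, 0.0027, 0, 0, 0, 0],
    [0.023, 0.0027, 0, 0, 0, 0]
  ]
}}

```text
time: 10.35
eef_pos: [0.5264, -0.025, 0.3368]
eef_rot: [-0.012, 0.625, 0.781, -0.002]
contact_force: [0.6, 0.6, -3.9]
opening: 0.0218
```

```bash
python3 go.py .502 .25 .33 103.5
```

```text
t 10.35 pos [ 0.5264 -0.025   0.3368] F [ 0.6  0.6 -3.9] M [ 0.   -0.02 -0.04] open 0.0218 j [-0.19  0.28 -0.17  1.14  0.01 -0.41]
shift tool mm [273.5  36.5  10.8] turn deg [-1.03 -0.98 -0.86]
```

>>> {"op": "servo_tool", "data": {
  "commands": [
    [0.023, 0.003, 0, -0.1, -0.1, -0.1],
    [0.023, 0.003, 0, -0.1, -0.1, -0.1],
    [0.023, 0.003, 0, -0.1, -0.1, -0.1],
    [0.023, 0.003, 0, -0.1, -0.1, -0.1],
    [0.023, 0.003, 0, -0.1, -0.1, -0.1],
    [0.023, 0.003, 0, -0.1, -0.1, -0.1],
    [0.023, 0.003, 0, -0.1, -0.1, -0.1],
    [0.023, 0.003, 0, -0.1, -0.1, -0.1],
    [0.02, 0.003, 0, -0.1, -0.1, -0.1],
    [0.016, 0.002, 0, 0, 0, 0],
    [0.01, 0.001, 0, 0, 0, 0],
    [0, 0, 0, 0, 0, 0]
  ]
}}

```text
time: 11.35
eef_pos: [0.4851, 0.2266, 0.3297]
eef_rot: [-0.01, 0.614, 0.789, -0.006]
contact_force: [-0.5, -0.1, -2.5]
opening: 0.0219
```

```bash
python3 go.py .502 .25 .25 103.5
```

```text
t 11.35 pos [0.4851 0.2266 0.3297] F [-0.5 -0.1 -2.5] M [-0.06 -0.07 -0.07] open 0.0219 j [ 0.3   0.3  -0.17  1.13  0.01  0.05]
shift tool mm [17.9 23.8 79.4] turn deg [-1.21 -0.46  0.68]
```

>>> {"op": "servo_tool", "data": {
  "commands": [
    [0.009, 0.012, 0.003, -0.6, -0.3, 0.3],
    [0.009, 0.012, 0.008, -0.6, -0.2, 0.3],
    [0, 0, 0.012, 0, 0, 0],
    [0, 0, 0.012, 0, 0, 0],
    [0, 0, 0.012, 0, 0, 0],
    [0, 0, 0.01, 0, 0, 0],
    [0, 0, 0.006, 0, 0, 0],
    [0, 0, 0, 0, 0, 0]
  ]
}}

```text
time: 12.02
eef_pos: [0.5078, 0.2499, 0.2589]
eef_rot: [0.003, 0.621, 0.784, -0.001]
contact_force: [-0.4, -0.4, -4.3]
opening: 0.0224
```

```bash
python3 go.py .502 .25 .19 103.5;python3 - <<'E'
from h import *
im=[]
for n,(u,v) in dict(scene=(300,130),side=(200,170)).items():
    p,d=capture(n);w=pts(d,camera_info(n));np.savez("tray_"+n,p=p,w=w)
    o=get_obs()["eef_pos"]
    for lo,hi in((.07,.08),(.08,.095),(.095,.12),(.12,.14)):
        m=(w[...,2]>lo)&(w[...,2]<hi)&(np.hypot(w[...,0]-o[0],w[...,1]-o[1])<.06)
        if m.sum()>5:print(n,lo,m.sum(),np.median(w[m],0).round(4))
    c=p[v:v+180,u:u+130,::-1];im.append(cv2.resize(c,None,fx=3,fy=3,interpolation=cv2.INTER_CUBIC))
cv2.imwrite("pics/t5.png",np.hstack(im))
E
```

```text
t 12.02 pos [0.5078 0.2499 0.2589] F [-0.4 -0.4 -4.3] M [ 0.    0.07 -0.02] open 0.0224 j [ 0.33  0.39 -0.22  0.96 -0.01  0.1 ]
shift tool mm [ 1.7 -5.8 68.9] turn deg [ 0.13  0.28 -0.26]
scene 0.07 20 [0.5346 0.2528 0.0762]
scene 0.08 112 [0.5244 0.2396 0.0835]
scene 0.095 83 [0.5232 0.241  0.1065]
scene 0.12 109 [0.5175 0.2443 0.1334]
side 0.07 9 [0.508  0.2651 0.0798]
side 0.08 216 [0.5083 0.2589 0.0851]
side 0.095 111 [0.5066 0.2602 0.1071]
side 0.12 186 [0.507  0.2569 0.1356]
```

View pics/t5.png

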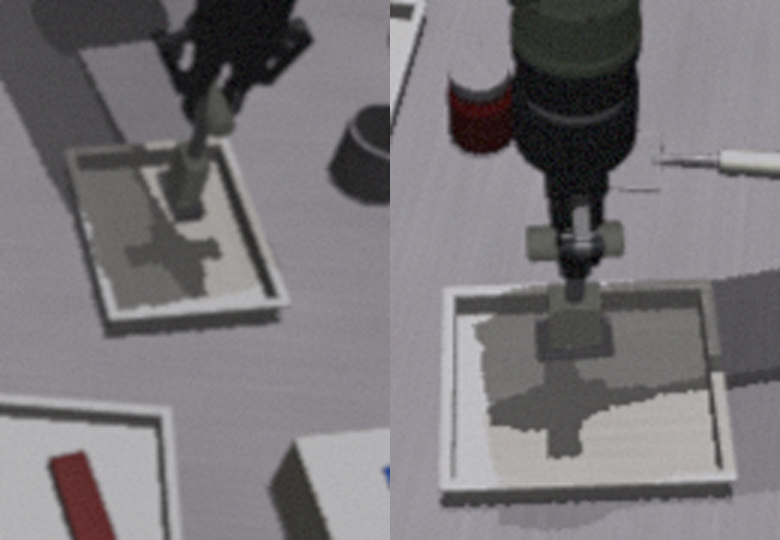

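The plunger hangs above the small tray. In the scene crop its foot is at (187,208), i.e. px (362,199). In the side crop the foot is at (575,345), i.e. px (262,285). I check its lean in the grip by projecting the axis.

```bash
python3 - <<'E'
from go import *
o,r=st();g=o["eef_pos"]+.054*r.as_matrix()[:,2];n=r.as_matrix()[:,0];b=r.as_matrix()[:,1]
print(g)
def proj(c,P):
    T=np.array(c["T"]);K=np.array(c["K"]);q=(P-T[:3,3])@T[:3,:3];return np.array([K[0,0]*q[...,0]/-q[...,2]+K[0,2],-K[1,1]*q[...,1]/-q[...,2]+K[1,2]]).T
ims=[]
for nm,(u,v) in dict(scene=(300,130),side=(200,170)).items():
    c=camera_info(nm);p=np.load(f"tray_{nm}.npz")["p"]
    im=cv2.resize(p[v:v+180,u:u+130,::-1],None,fx=3,fy=3,interpolation=cv2.INTER_CUBIC)
    for a,col in((-6,(255,0,0)),(0,(0,255,0)),(6,(0,0,255))):
        t=np.radians(a);dn=np.array([0,0,-1])*np.cos(t)+n*np.sin(t);sx=n*np.cos(t)+np.array([0,0,1])*np.sin(t)
        # sole outline corners (26x56 at 130 below), neck top corners not drawn
        C=np.array([g+dn*.13+i*.013*sx+j*.028*b for i,j in((1,1),(1,-1),(-1,-1),(-1,1))])
        px=(proj(c,C)-[u,v])*3
        cv2.polylines(im,[px.astype(np.int32)],True,col,1)
        ax=(proj(c,np.array([g,g+dn*.13]))-[u,v])*3
        cv2.polylines(im,[ax.astype(np.int32)],False,col,1)
    ims.append(im)
cv2.imwrite("pics/t6.png",np.hstack(ims))
E
```

```text
[0.50838341 0.24993473 0.20631234]
```

View pics/t6.png

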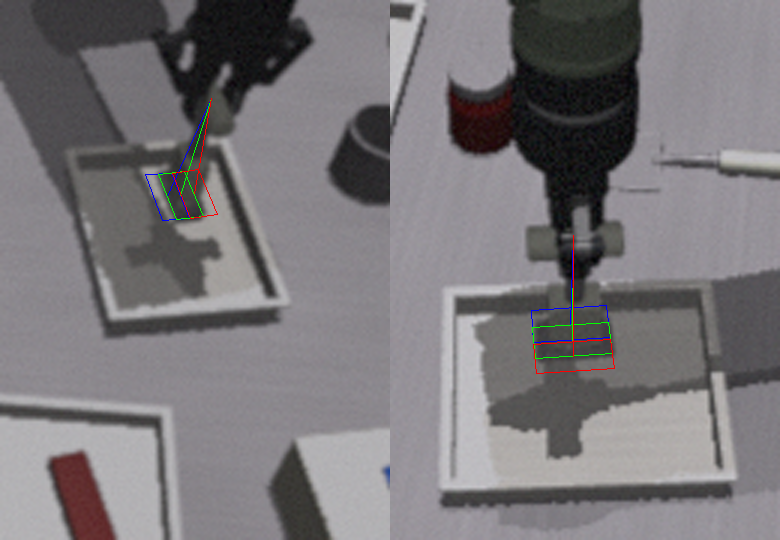

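The upright (green) outline fits the foot in both views, so the plunger hangs within about 2° of upright. I lower it.

>>> {"op": "servo_tool", "data": {
  "commands": [
    [0, -0.003, 0.008, 0, 0, 0],
    [0, -0.003, 0.008, 0, 0, 0],
    [0, 0, 0.009, 0, 0, 0],
    [0, 0, 0.009, 0, 0, 0],
    [0, 0, 0.008, 0, 0, 0],
    [0, 0, 0.007, 0, 0, 0],
    [0, 0, 0.004, 0, 0, 0],
    [0, 0, 0.002, 0, 0, 0],
    [0, 0, 0, 0, 0, 0]
  ]
}}

```text
time: 12.87
eef_pos: [0.5033, 0.2485, 0.2011]
eef_rot: [0.004, 0.621, 0.784, 0.002]
contact_force: [-0.2, -0.6, -3.9]
opening: 0.0222
```

```bash
python3 go.py .502 .25 .186 103.5
```

```text
t 12.87 pos [0.5033 0.2485 0.2011] F [-0.2 -0.6 -3.9] M [-0.    0.03 -0.03] open 0.0222 j [ 0.33  0.43 -0.32  0.82 -0.01  0.1 ]
shift tool mm [ 1.8 -1.  15.1] turn deg [ 0.42  0.25 -0.29]
```

>>> {"op": "servo_tool", "data": {
  "commands": [
    [0, 0, 0.003, 0.3, 0.2, 0],
    [0, 0, 0.003, 0, 0, 0],
    [0, 0, 0.002, 0, 0, 0],
    [0, 0, 0.002, 0, 0, 0],
    [0, 0, 0.0015, 0, 0, 0]
  ]
}}

```text
time: 13.28
eef_pos: [0.5045, 0.2488, 0.1897]
eef_rot: [0.001, 0.621, 0.784, 0.002]
contact_force: [-1.0, -0.5, -3.5]
opening: 0.0222
```

```bash
python3 go.py .502 .25 .186 103.5
```

```text
t 13.28 pos [0.5045 0.2488 0.1897] F [-1.  -0.5 -3.5] M [-0.02 -0.01  0.  ] open 0.0222 j [ 0.33  0.45 -0.32  0.8  -0.    0.1 ]
shift tool mm [ 1.7 -2.2  3.7] turn deg [ 0.24  0.02 -0.3 ]
```

>>> {"op": "servo_tool", "data": {
  "commands": [
    [0, 0, 0.001, 0, 0, 0],
    [0, 0, 0.001, 0, 0, 0],
    [0, 0, 0.001, 0, 0, 0]
  ]
}}

```text
time: 13.53
eef_pos: [0.5055, 0.2491, 0.1887]
eef_rot: [0.002, 0.621, 0.784, 0.003]
contact_force: [-2.3, -1.4, 5.2]
opening: 0.0222
```

The force has turned positive and the height fits a sole on the tray floor. I release.

>>> {"op": "servo_tool", "data": {
  "commands": [
    [0, 0, 0, 0, 0, 0],
    [0, 0, 0, 0, 0, 0],
    [0, 0, 0, 0, 0, 0],
    [0, 0, 0, 0, 0, 0],
    [0, 0, 0, 0, 0, 0],
    [0, 0, 0, 0, 0, 0],
    [0, 0, 0, 0, 0, 0],
    [0, 0, 0, 0, 0, 0]
  ],
  "hand": 90
}}

```text
time: 14.2
eef_pos: [0.5077, 0.2499, 0.1911]
eef_rot: [0.004, 0.621, 0.784, 0.006]
contact_force: [0.5, 0.4, 0.4]
opening: 0.0767
```

>>> {"op": "servo_tool", "data": {
  "commands": [
    [0, 0, -0.005, 0, 0, 0],
    [0, 0, -0.01, 0, 0, 0],
    [0, 0, -0.01, 0, 0, 0],
    [0, 0, -0.015, 0, 0, 0],
    [0, 0, -0.015, 0, 0, 0],
    [0, 0, -0.015, 0, 0, 0],
    [0, 0, -0.015, 0, 0, 0],
    [0, 0, -0.015, 0, 0, 0],
    [0, 0, -0.015, 0, 0, 0],
    [0, 0, -0.01, 0, 0, 0],
    [0, 0, 0, 0, 0, 0],
    [0, 0, 0, 0, 0, 0]
  ]
}}

```text
time: 15.2
eef_pos: [0.506, 0.2495, 0.3331]
eef_rot: [0.006, 0.621, 0.784, 0.009]
contact_force: [-0.7, -0.2, -0.4]
opening: 0.0768
```

```bash
python3 go.py .502 .25 .186 103.5;python3 - <<'E'
from h import *
im=[]
for n,(u,v) in dict(scene=(250,130),side=(200,170)).items():
    p,d=capture(n);w=pts(d,camera_info(n));Z=w[...,2]
    m=(Z>.115)&(Z<.15)&(np.hypot(w[...,0]-.505,w[...,1]-.249)<.06);q=w[m]
    print(n,"bar",len(q),cv2.minAreaRect(q[:,:2].astype(np.float32)*1000),np.percentile(q[:,2],[50,95]).round(4))
    m=(Z>.078)&(Z<.095)&(np.hypot(w[...,0]-.627,w[...,1])<.07);q=w[m]
    if len(q):print(n,"jar",len(q),cv2.minAreaRect(q[:,:2].astype(np.float32)*1000))
    im.append(cv2.resize(p[v:v+180,u:u+150,::-1],None,fx=2.6,fy=2.6,interpolation=cv2.INTER_CUBIC))
cv2.imwrite("pics/f7.png",np.hstack(im))
E
```

```text
t 15.2 pos [0.506  0.2495 0.3331] F [-0.7 -0.2 -0.4] M [0.01 0.03 0.02] open 0.0768 j [ 0.33  0.32 -0.12  1.1  -0.    0.1 ]
shift tool mm [  1.2  -6.8 147. ] turn deg [ 1.2  -0.06 -0.29]
scene bar 197 ((507.7332763671875, 246.4649200439453), (64.80169677734375, 23.669973373413086), 14.155333518981934) [0.1396 0.1436]
scene jar 264 ((628.810546875, -4.10264778137207), (52.82012939453125, 50.45933151245117), 5.119367599487305)
side bar 364 ((506.3460388183594, 249.9431915283203), (63.28795623779297, 24.387279510498047), 12.847139358520508) [0.1406 0.1449]
side jar 270 ((626.8665771484375, 0.7092132568359375), (50.56055450439453, 53.842124938964844), 37.10151290893555)
```

View pics/f7.png

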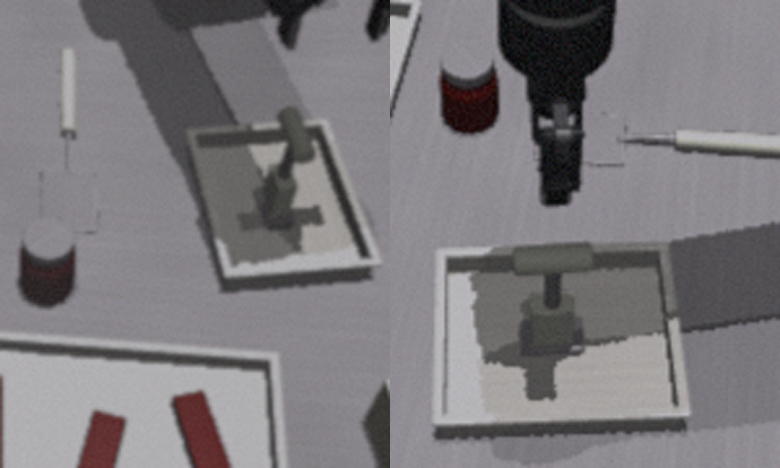

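The plunger stands upright in the small tray: its foot is at about (280,210) in the scene crop and (552,335) in the side crop. The bar top is at 0.144–0.145 m, and the jar hasn't moved.

```bash
python3 -c "
from cell import *
print(close_job())"
```

```text
the job is handed in; nothing more can be done
None
```

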